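# Rack the biscuit cutters in reverse order

### The arm

A 6-joint arm with a two-finger parallel gripper is mounted at the origin on the work surface. World frame = base frame: x ahead of the robot, y to its left, z up, the work surface at z = 0. Lengths are in mm, angles in rad, forces in N, time in s.
With the tool pointing down it reaches from about 275 to 750 mm from the base axis. Payload 10.2 kg.
Tool frame: the origin (TCP) lies between the finger pads; the fingertips stand 19 mm ahead of it and the grasp point (between the pads) is the TCP; z points along the fingers, y is the line along which they close (so a half turn about z gives the same grasp; the last joint's range is limited). The gripper opens to 85 mm and grips with 20 to 120 N. Pads are 22 mm wide; open, the fingers measure 114 mm over their backs; the gripper's body (76 mm by 85 mm) begins 54 mm behind the grasp point. The pads swing forward as they close: fully open they stand 13 mm farther back than shut.
Start: joints at [1.087, 0.313, 1.498, -0, 1.331, -0.223], TCP at [135.386, 507.249, 211.794] pointing down, gripper open.
Joint ranges: [-2.94, 2.94], [-0.97, 2.17], [0.19, 2.56], [-1.23, 4.37], [0.02, 3.11], [-2.88, 2.88]. Speed limits (rad/s): [2.39, 2.39, 3.01, 3.14, 3.14, 3.14].

### API

Orientations are given as a unit quaternion [w, x, y, z].
In Python, from rig import sense, capture, finish_job gives the robot as it stands. The module is installed in compiled form; this text tells all that it offers.
- The arm moves only by the tool move_arm, never from a script. Its argument "moves" is a list of rows, each an object with "turn": the turn, a rotation vector about the tool's x, y, z in rad, a list of three; "translation": the shift along the tool's x, y, z in mm, a list of three; "hand": the opening, from 0 (shut) to 1 (fully open). In form: [{"turn": [wx, wy, wz], "translation": [x, y, z], "hand": hand}, ...]. A call has 1 to 10 rows; each row shifts and turns the commanded pose from where the row before left it, along the tool's axes as they then stand; what a row does not reach is not made up. A row lasts 1/12 s, in which the tool goes at most 41.7 mm and 7.16 degrees, less where a joint would pass 70% of its speed; a pose out of reach is approached as far as the arm can. A call with a gripper value outside its range is refused whole. The fingers move at their own pace and stop on an object; "grip_force" is the grip in N (left out, the last holds). Time passes only in rows, so rows that do not move let the fingers close. It gives the time, the measured TCP pose, the force, the opening and the grip force at its end, in the units of the state.
- sense(): the state, without advancing time (a new reading comes with each control period).
- capture(name): name is "side" or "top"; returns a dict with "image" (400x640x3 uint8, blue, green, red), "z_map" (400x640 float32, mm along the optical axis (not along the pixel's ray), 0 where there is no reading), "vertical_fov" (degrees; the focal length in pixels is half the picture's height over the tangent of half this angle, whatever the lens; pixels are square), "cx", "cy" (the principal point, pixels), "R" (3x3) and "t" (3): a world point X has camera coordinates R X + t. Camera axes: x right, y down, z forward; pixel columns grow to the right and rows downward; lengths in mm; the calibration is good to about 2 mm. A picture is of the moment at which its call begins.
- finish_job(): hands the job in; it is judged then, once.
The state is a dict: "time_s": time; "joints": joint angles; "dq": joint speeds; "tau": joint torques, N m; "eef_pos": TCP position; "ee_rot": TCP orientation; "force": force on the tool from outside, world axes, zero at the start; "wrist_torque": the same for the moment, N m; "grip_width": opening from 0.0 (shut) to 1.0 (fully open); "grip_force": force on a finger pad.
Only numpy, scipy, OpenCV 4.12 (cv2) and the standard library are available. Lean on these libraries where they do the work, as an engineer would, in place of code of your own. Each camera call takes 0.05 s, during which the arm holds its last target. There are 200 camera calls.

### The job

The four biscuit cutters have dried: move them all from the aluminium draining rack to the brown wooden storage rack, one in the middle of each bay, but in reverse order, so that the row from left to right on the draining rack stands from right to left on the storage rack. Leave every cutter standing upright on the wooden bed, and leave the rolling pin, flour jar and bowl alone.

Things in the scene. Friction and masses are not known exactly. Their poses are not given: they have to be found in the camera images.
- tree: tree biscuit cutter: loose, about 70 g, an open steel fir-tree outline, 57 mm long along its x (tip at +x) and 48 mm wide, wall 2.5 mm, 28 mm tall. A thin steel strip bridges its top and carries an upright round grip of pale wood at the centre, 20 mm in diameter, from 28 to 58 mm above the underside. Origin: centre of the underside, on the grip's axis; z up; any yaw at the start.
- star: star biscuit cutter: loose, about 70 g, an open steel five-pointed star outline, 58 mm across the circle through its points, wall 2.5 mm, 28 mm tall. A thin steel strip bridges its top and carries an upright round grip of pale wood at the centre, 20 mm in diameter, from 28 to 58 mm above the underside. Origin: centre of the underside, on the grip's axis; z up; any yaw at the start.
- round: round biscuit cutter: loose, about 70 g, an open steel circular outline, 54 mm in diameter, wall 2.5 mm, 28 mm tall. A thin steel strip bridges its top and carries an upright round grip of pale wood at the centre, 20 mm in diameter, from 28 to 58 mm above the underside. Origin: centre of the underside, on the grip's axis; z up; any yaw at the start.
- square: square biscuit cutter: loose, about 70 g, an open steel square outline, 40 mm a side, sides along its x and y, wall 2.5 mm, 28 mm tall. A thin steel strip bridges its top and carries an upright round grip of pale wood at the centre, 20 mm in diameter, from 28 to 58 mm above the underside. Origin: centre of the underside, on the grip's axis; z up; any yaw at the start.
- mat_tree: thin white mat, fixed, 62 x 62 x 2 mm, in the bay of the draining rack where the tree cutter stands at the start (the four mats look alike; it stays there and marks that bay). Origin: centre of its underside; axes as the draining rack's.
- mat_star: thin white mat, fixed, 62 x 62 x 2 mm, in the bay of the draining rack where the star cutter stands at the start (the four mats look alike; it stays there and marks that bay). Origin: centre of its underside; axes as the draining rack's.
- mat_round: thin white mat, fixed, 62 x 62 x 2 mm, in the bay of the draining rack where the round cutter stands at the start (the four mats look alike; it stays there and marks that bay). Origin: centre of its underside; axes as the draining rack's.
- mat_square: thin white mat, fixed, 62 x 62 x 2 mm, in the bay of the draining rack where the square cutter stands at the start (the four mats look alike; it stays there and marks that bay). Origin: centre of its underside; axes as the draining rack's.
- drain_rack: draining rack, fixed: aluminium plate holding the cutters at first, each on a white mat; 100 mm deep (x), 310 long (y, towards the robot's left, turned under 20 degrees), bed 12 mm above the table; five hoops of 5 mm steel wire, 75 mm long, 25 mm tall, 75 mm apart, bound four bays open front and back, centres at x = 0, y = -112.5, -37.5, 37.5, 112.5 mm. Origin: centre of underside.
- storage_rack: storage rack, fixed: brown wood, pale dividers, empty at the start, no mats; 100 mm deep (x), 310 long (y, towards the robot's left, turned under 20 degrees), bed 12 mm above the table; five dividers 6 mm thick, 90 mm long, 22 mm tall, 75 mm apart, bound four bays open front and back, centres at x = 0, y = -112.5, -37.5, 37.5, 112.5 mm. Origin: centre of underside.
- rolling_pin: wooden rolling pin lying across the far side, loose (does not roll easily), roller 48 mm in diameter and 220 mm long, 394 mm over the handles. Origin: middle, on the table; length along its y. To be left alone.
- flour_jar: glass jar with steel cap, loose, 68 mm in diameter, 95 mm tall, near the robot on its left. Origin: centre of its underside. To be left alone.
- bowl: small white bowl, loose, 110 mm in diameter, 50 mm tall, near the robot on its right. Origin: centre of its underside. To be left alone.
Mind the look-alikes: they are no part of the job. Leave any red look-alike of the square alone.

How it is judged (in metres and radians):
At the end, for the whole second after the job is handed in: Each cutter stands in the storage-rack bay that mirrors its starting bay (leftmost on the draining rack is rightmost here, and so on), its centre within 15 mm of the bay's middle each way, underside within 5 mm of the bed, tilted under 0.1 rad, at rest (((y of mat_tree in the frame of drain_rack between -0.1425 and -0.0825 m and y of tree in the frame of storage_rack between 0.0975 and 0.1275 m) or (y of mat_tree in the frame of drain_rack between -0.0675 and -0.0075 m and y of tree in the frame of storage_rack between 0.0225 and 0.0525 m) or (y of mat_tree in the frame of drain_rack between 0.0075 and 0.0675 m and y of tree in the frame of storage_rack between -0.0525 and -0.0225 m) or (y of mat_tree in the frame of drain_rack between 0.0825 and 0.1425 m and y of tree in the frame of storage_rack between -0.1275 and -0.0975 m)) and x of tree in the frame of storage_rack between -0.015 and 0.015 m and z of tree in the frame of storage_rack between 0.008 and 0.017 m and angle between each of tree, star, round, square's own z axis and vertical below 0.1 rad and linear speed of each of tree, star, round, square below 0.02 m/s and ((y of mat_star in the frame of drain_rack between -0.1425 and -0.0825 m and y of star in the frame of storage_rack between 0.0975 and 0.1275 m) or (y of mat_star in the frame of drain_rack between -0.0675 and -0.0075 m and y of star in the frame of storage_rack between 0.0225 and 0.0525 m) or (y of mat_star in the frame of drain_rack between 0.0075 and 0.0675 m and y of star in the frame of storage_rack between -0.0525 and -0.0225 m) or (y of mat_star in the frame of drain_rack between 0.0825 and 0.1425 m and y of star in the frame of storage_rack between -0.1275 and -0.0975 m)) and x of star in the frame of storage_rack between -0.015 and 0.015 m and z of star in the frame of storage_rack between 0.008 and 0.017 m and ((y of mat_round in the frame of drain_rack between -0.1425 and -0.0825 m and y of round in the frame of storage_rack between 0.0975 and 0.1275 m) or (y of mat_round in the frame of drain_rack between -0.0675 and -0.0075 m and y of round in the frame of storage_rack between 0.0225 and 0.0525 m) or (y of mat_round in the frame of drain_rack between 0.0075 and 0.0675 m and y of round in the frame of storage_rack between -0.0525 and -0.0225 m) or (y of mat_round in the frame of drain_rack between 0.0825 and 0.1425 m and y of round in the frame of storage_rack between -0.1275 and -0.0975 m)) and x of round in the frame of storage_rack between -0.015 and 0.015 m and z of round in the frame of storage_rack between 0.008 and 0.017 m and ((y of mat_square in the frame of drain_rack between -0.1425 and -0.0825 m and y of square in the frame of storage_rack between 0.0975 and 0.1275 m) or (y of mat_square in the frame of drain_rack between -0.0675 and -0.0075 m and y of square in the frame of storage_rack between 0.0225 and 0.0525 m) or (y of mat_square in the frame of drain_rack between 0.0075 and 0.0675 m and y of square in the frame of storage_rack between -0.0525 and -0.0225 m) or (y of mat_square in the frame of drain_rack between 0.0825 and 0.1425 m and y of square in the frame of storage_rack between -0.1275 and -0.0975 m)) and x of square in the frame of storage_rack between -0.015 and 0.015 m and z of square in the frame of storage_rack between 0.008 and 0.017 m); the robot touches nothing.
It fails at once if the rolling pin is moved more than 25 mm or tipped over (distance of rolling_pin from where it was at the start of the episode above 0.025 m or angle between rolling_pin's own z axis and vertical above 0.5 rad).
It fails at once if the flour jar is moved more than 25 mm or tipped over (distance of flour_jar from where it was at the start of the episode above 0.025 m or angle between flour_jar's own z axis and vertical above 0.5 rad).
It fails at once if the bowl is moved more than 25 mm or tipped over (distance of bowl from where it was at the start of the episode above 0.025 m or angle between bowl's own z axis and vertical above 0.5 rad).
It also fails if it takes over 99 s, if anything falls off the work surface, if the arm or the gripper's body presses on something with over 40 N, if the wrist force passes 120 N, or if a joint passes its speed limit or range.

## Working session

There is one attempt and no reset: what is moved stays moved. The work goes in short steps, Python scripts to look and compute and a tool call to move; the robot and the scene stay as the last step left them, time stands still between calls to the robot, and variables do not carry over. Pictures are saved under pics/ and viewed, at most 14 in all, crops included, and the job is handed in when it is done.

Besides the shell and the picture viewer there is one more tool, called as a command line: name --argument value ..., lists and objects as JSON in quotes. move_arm: Moves the arm, as the interface text tells. Its arguments: {"type":"object","properties":{"moves":{"type":"array","items":{"type":"object","properties":{"turn":{"type":"array","items":{"type":"number"}},"translation":{"type":"array","items":{"type":"number"}},"hand":{"type":"number"}}}},"grip_force":{"type":"number"}},"required":["moves"]}

```bash
mkdir -p pics; cat > h.py <<'E'
import numpy as np, cv2
from rig import sense, capture, finish_job
def cam(n):
    c=capture(n); c['f']=200/np.tan(np.radians(c['vertical_fov'])/2); c['R']=np.array(c['R']); c['t']=np.array(c['t']); return c
def ray(c,u,v):
    d=c['R'].T@np.array([(u-c['cx'])/c['f'],(v-c['cy'])/c['f'],1.]); return -c['R'].T@c['t'],d
def onplane(c,u,v,z):
    o,d=ray(c,u,v); return o+d*(z-o[2])/d[2]
def cloud(c):
    v,u=np.mgrid[0:400,0:640]; Z=c['z_map']
    P=np.stack([(u-c['cx'])/c['f']*Z,(v-c['cy'])/c['f']*Z,Z],-1)
    return (P-c['t'])@c['R']
def proj(c,X):
    p=c['R']@np.array(X)+c['t']; return c['cx']+c['f']*p[0]/p[2], c['cy']+c['f']*p[1]/p[2]
E
python3 - <<'E'
from h import *
print(sense())
for n in('top','side'):
    c=cam(n); cv2.imwrite(f'pics/{n}0.png',c['image']); print(n,c['R'].round(3).tolist(),c['t'],c['f'],c['cx'],c['cy'],-c['R'].T@c['t'],(c['z_map']>0).mean())
E
```

```text
{'time_s': 0.0, 'joints': array([ 1.08659921e+00,  3.13468480e-01,  1.49845463e+00, -2.91391935e-05,
        1.33100094e+00, -2.23392152e-01]), 'dq': array([ 0.0014183 , -0.00088192,  0.00247907,  0.00035317,  0.00209392,
        0.00188561]), 'tau': array([-9.90328408e-04, -4.12255776e+01, -2.59745604e+01, -1.76471463e-04,
        4.08415348e-03, -1.99925188e-05]), 'eef_pos': array([135.25252417, 506.97826961, 211.21903553]), 'ee_rot': array([-2.17362918e-04,  1.30029750e-01,  9.91509869e-01, -6.29368357e-04]), 'force': array([ 0.40454734, -0.56306964, -0.29008016]), 'wrist_torque': array([ 0.0031008 , -0.00043419, -0.01268965]), 'grip_force': 0.0, 'grip_width': 1.002225080772725}
top [[0.004, -0.999, 0.036], [-0.994, -0.008, -0.113], [0.113, -0.036, -0.993]] [-17.911514   529.99270876 854.64148839] 362.0860285700465 319.413340653711 203.2369609614074 [430.26294415  16.75331766 908.96550682] 0.99611328125
side [[-0.994, -0.107, -0.024], [-0.049, 0.63, -0.775], [0.098, -0.769, -0.632]] [515.81340821  45.79116509 936.57514824] 422.5741893236588 318.49112531087684 199.60639996407176 [422.84449556 746.4226047  639.83524362] 0.99607421875
```

View pics/top0.png

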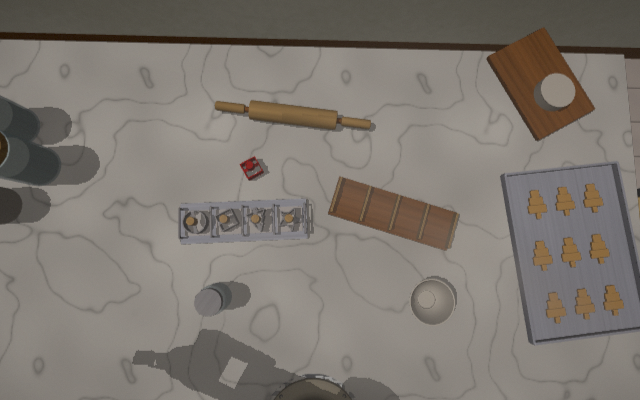

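View pics/side0.png

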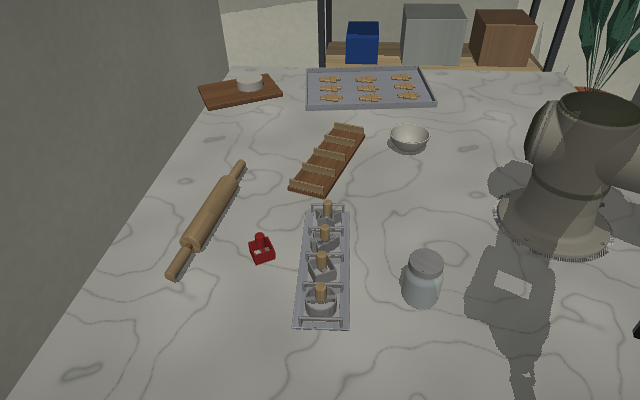

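The top view shows the draining rack around (247,221), with the cutters left to right at columns 195, 227, 258 and 290. The storage rack is at (394,213). A red square look-alike stands at (251,168), the jar at (210,300), the bowl at (433,300) and the pin at (293,115). In the side view the grips are at (327,207), (325,232), (321,258) and (320,290).

Candidates for the target, by top pixel:
- **Cutters on the rack:** (195,221), (227,219), (258,218) and (290,217). These are the ones to move.
- **Red square:** (251,168), excluded.
- **Tree biscuits on the tray:** (537..613, 195..310), excluded.

Next come a close crop and the measurements.

```bash
cat > meas.py <<'E'
from h import *
T=cam('top');S=cam('side')
def grips(c,box):
    u0,u1,v0,v1=box
    h=cv2.cvtColor(c['image'],cv2.COLOR_BGR2HSV); m=((h[...,0]>5)&(h[...,0]<25)&(h[...,1]>80)&(h[...,2]>70)).astype(np.uint8)
    k=np.zeros_like(m);k[v0:v1,u0:u1]=1;m*=k
    n,l,s,ce=cv2.connectedComponentsWithStats(m)
    return m,[(s[i].tolist(),ce[i].round(1)) for i in range(1,n) if s[i][4]>15]
mt,gt=grips(T,(175,315,195,250)); ms,gs=grips(S,(290,355,195,335))
P=cloud(T);Q=cloud(S)
for nm,m,g,C in(('top',mt,gt,P),('side',ms,gs,Q)):
    for s,c in g:
        x,y,w,h,_=s; b=C[y:y+h,x:x+w][m[y:y+h,x:x+w]>0]; t=b[b[:,2]>b[:,2].max()-4]
        print(nm,s,c,'ztop',b[:,2].max().round(1),'cap centre',t.mean(0).round(1),len(t))
# storage rack brown mask
h=cv2.cvtColor(T['image'],cv2.COLOR_BGR2HSV)
m=((h[...,0]>3)&(h[...,0]<20)&(h[...,1]>60)).astype(np.uint8);k=np.zeros_like(m);k[170:255,322:465]=1;m*=k
m=cv2.morphologyEx(m,cv2.MORPH_CLOSE,np.ones((5,5)))
cs=max(cv2.findContours(m,0,2)[0],key=cv2.contourArea); r=cv2.minAreaRect(cs);print('storage',r)
pts=P[m>0]; print('z pct',np.percentile(pts[:,2],[5,25,50,75,95]).round(1))
b=pts[(pts[:,2]>8)&(pts[:,2]<45)][:,:2].astype(np.float32); print('store rect world',cv2.minAreaRect(b))
# drain rack from depth
reg=P[190:255,170:320].reshape(-1,3); reg=reg[(reg[:,2]>7)&(reg[:,2]<20)][:,:2].astype(np.float32); print('drain',cv2.minAreaRect(reg))
rs=Q.reshape(-1,3)
print('side storage z', [np.percentile(Q[ (Q[...,0]>-0)][:,2],50)])
a=cv2.resize(T['image'][190:255,170:320],None,fx=5,fy=5,interpolation=cv2.INTER_CUBIC)
d=cv2.resize(S['image'][195:335,260:400],None,fx=2.4,fy=2.2,interpolation=cv2.INTER_CUBIC)[:275]
o=np.zeros((600,750,3),np.uint8);o[:325]=a;o[325:,:d.shape[1]]=d
cv2.imwrite('pics/crop1.png',o)
E
python3 meas.py
```

```text
top [219, 215, 8, 8, 52] [222.8 218.4] ztop 73.7 cap centre [489.  208.3  71.2] 45
top [251, 215, 8, 8, 52] [254.7 218.3] ztop 74.2 cap centre [490.3 136.2  71.4] 32
top [285, 214, 8, 8, 52] [288.3 217.7] ztop 75.1 cap centre [491.1  57.8  72.3] 17
top [186, 217, 9, 8, 59] [189.8 220.5] ztop 74.8 cap centre [482.8 282.8  71.6] 23
side [308, 195, 18, 4, 44] [318.2 196.1] ztop 15.7 cap centre [511.4 -32.8  14.2] 2
side [323, 200, 9, 15, 124] [327.2 206.9] ztop 73.9 cap centre [491.8  62.9  71.9] 42
side [320, 224, 10, 17, 145] [324.6 231.9] ztop 639.8 cap centre [422.8 746.4 639.8] 2
side [317, 251, 10, 17, 156] [321.4 259. ] ztop 74.4 cap centre [489.3 212.7  72. ] 57
side [315, 283, 11, 18, 183] [320.1 291.4] ztop 639.8 cap centre [422.8 746.4 639.8] 1
storage ((393.6491394042969, 213.4083709716797), (126.3648681640625, 39.322296142578125), 17.241458892822266)
z pct [ 8.5 10.1 11.3 12.8 32.8]
store rect world ((509.63214111328125, -197.99853515625), (308.31207275390625, 99.87533569335938), 73.20419311523438)
drain ((487.22857666015625, 171.71131896972656), (99.95246124267578, 310.7232666015625), 2.8737568855285645)
side storage z [np.float64(0.03535949212093208)]
```

View pics/crop1.png

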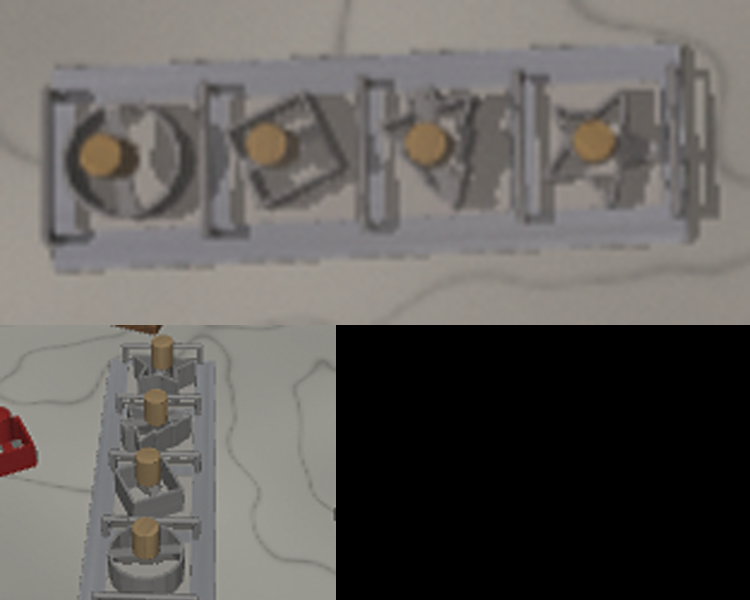

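Left to right on the draining rack they are: round (crop 100,157), square (267,144), tree (427,144) and star (594,140). The red square is off to the side. On the storage rack that puts star at +112.5, tree at +37.5, square at -37.5 and round at -112.5. Next I triangulate the grips and check the storage rack in both views.

```bash
cat > m2.py <<'E'
from h import *
T=cam('top');S=cam('side')
t=dict(round=(189.8,220.5),square=(222.8,218.4),tree=(254.7,218.3),star=(288.3,217.7))
s=dict(star=(327.2,203.),tree=(324.6,227),square=(321.4,254),round=(320.1,286.))
th=np.radians(2.87)
for k in t:
    o,d=ray(T,*t[k]);p,e=ray(S,*s[k])
    a,b=np.linalg.lstsq(np.c_[d,-e],p-o,rcond=None)[0]
    X=o+a*d;Y=p+b*e; print(k,((X+Y)/2).round(1),'gap',np.linalg.norm(X-Y).round(1),'top@72',onplane(T,*t[k],72).round(1),'side@72',onplane(S,*s[k],72).round(1))
yaw=np.radians(73.2-90);C=np.array([509.6,-198.])
Rz=lambda a:np.array([[np.cos(a),-np.sin(a)],[np.sin(a),np.cos(a)]])
# storage in both views: brown contour, bed corners
P=cloud(T);Q=cloud(S)
for n,c,A in(('top',T,P),('side',S,Q)):
    h=cv2.cvtColor(c['image'],cv2.COLOR_BGR2HSV)
    L=(A-np.r_[C,0]); l=L[...,:2]@Rz(yaw)
    inr=(abs(l[...,0])<70)&(abs(l[...,1])<175)
    pl=A[inr&(A[...,2]>7)&(A[...,2]<18)]
    r=cv2.minAreaRect(pl[:,:2].astype(np.float32)); print(n,'bed z',np.median(pl[:,2]).round(1),r)
    dv=l[inr&(A[...,2]>26)&(A[...,2]<42)];zz=A[inr&(A[...,2]>24)&(A[...,2]<42)][:,2]
    print(' dividers z95',np.percentile(zz,95).round(1),[ (y0,dv[abs(dv[:,1]-y0)<12].mean(0).round(1)) for y0 in(-150,-75,0,75,150)])
    L=A[...,:2]-[487.2,171.7]; l=L@Rz(th); m=(abs(l[...,0])<48)&(abs(l[...,1])<150)&(A[...,2]>5)&(A[...,2]<20)
    print(' drain bed z',np.median(A[m][:,2]).round(1))
for y in(112.5,37.5,-37.5,-112.5): print('bay',y,(C+Rz(yaw)@[0,y]).round(1),'drain',(np.array([487.2,171.7])+Rz(th)@[0,y]).round(1))
E
python3 m2.py
```

```text
round [483.7 284.   69. ] gap 0.4 top@72 [483.3 283.   72. ] side@72 [483.6 286.3  72. ]
square [489.1 209.2  68.8] gap 0.5 top@72 [488.6 208.4  72. ] side@72 [489.  212.2  72. ]
tree [490.  136.1  68.9] gap 0.9 top@72 [489.3 135.6  72. ] side@72 [490.1 139.4  72. ]
star [492.   58.8  66.6] gap 0.8 top@72 [491.1  58.5  72. ] side@72 [491.7  65.3  72. ]
top bed z 11.0 ((509.4658203125, -198.1347198486328), (308.56878662109375, 100.51620483398438), 73.15690612792969)
 dividers z95 35.0 [(-150, array([  -0.7, -149.9])), (-75, array([ -0.5, -75.2])), (0, array([-0.3, -0.3])), (75, array([ 0.2, 74.5])), (150, array([ -0. , 149.2]))]
 drain bed z 11.5
side bed z 12.2 ((511.2690734863281, -194.4593505859375), (311.89105224609375, 102.45423126220703), 73.40998077392578)
 dividers z95 35.1 [(-150, array([-1.00e-01, -1.46e+02])), (-75, array([  0.7, -71. ])), (0, array([-0.6,  3.9])), (75, array([ 1. , 78.6])), (150, array([ -0.2, 153.7]))]
 drain bed z 12.6
bay 112.5 [542.1 -90.3] drain [481.6 284.1]
bay 37.5 [ 520.4 -162.1] drain [485.3 209.2]
bay -37.5 [ 498.8 -233.9] drain [489.1 134.2]
bay -112.5 [ 477.1 -305.7] drain [492.8  59.3]
```

move_arm --moves '[{"turn": [0, 0, -0.087], "translation": [0, 0, 0], "hand": 0.5}, {"turn": [0, 0, -0.087], "translation": [0, 0, 0], "hand": 0.5}, {"turn": [0, 0, -0.087], "translation": [0, 0, 0], "hand": 0.5}, {"turn": [0, 0, 0], "translation": [-30, -19, 0], "hand": 0.5}, {"turn": [0, 0, 0], "translation": [-30, -19, 0], "hand": 0.5}, {"turn": [0, 0, 0], "translation": [-30, -19, 0], "hand": 0.5}, {"turn": [0, 0, 0], "translation": [-30, -19, 0], "hand": 0.5}, {"turn": [0, 0, 0], "translation": [-30, -19, 0], "hand": 0.5}, {"turn": [0, 0, 0], "translation": [-30, -19, 0], "hand": 0.5}, {"turn": [0, 0, 0], "translation": [-30, -19, 0], "hand": 0.5}]' --grip_force 40

```text
time_s: 1.13
eef_pos: [346.7, 373.1, 211.9]
ee_rot: [0.0, -0.0, 1.0, 0.0]
force: [0.9, 0.3, -0.1]
grip_width: 0.496
grip_force: 0.0
```

move_arm --moves '[{"turn": [0, 0, 0], "translation": [-27.5, -17.8, 0], "hand": 0.5}, {"turn": [0, 0, 0], "translation": [-27.5, -17.8, 0], "hand": 0.5}, {"turn": [0, 0, 0], "translation": [-27.5, -17.8, 0], "hand": 0.5}, {"turn": [0, 0, 0], "translation": [-27.5, -17.8, 0], "hand": 0.5}, {"turn": [0, 0, 0], "translation": [-27.5, -17.8, 0], "hand": 0.5}, {"turn": [0, 0, 0], "translation": [0, 0, 25], "hand": 0.5}, {"turn": [0, 0, 0], "translation": [0, 0, 25], "hand": 0.5}, {"turn": [0, 0, 0], "translation": [0, 0, 25], "hand": 0.5}, {"turn": [0, 0, 0], "translation": [0, 0, 20], "hand": 0.5}, {"turn": [0, 0, 0], "translation": [0, 0, 0], "hand": 0.5}]'

```text
time_s: 1.97
eef_pos: [481.0, 284.5, 112.9]
ee_rot: [-0.003, 0.0, 1.0, -0.001]
force: [-0.1, -0.3, -0.4]
grip_width: 0.501
grip_force: 0.0
```

```bash
python3 - <<'E'
from h import *
c=cam('side');a=c['image'][180:340,240:400];cv2.imwrite('pics/s1.png',cv2.resize(a,None,fx=3.5,fy=3.5)); print(sense()['eef_pos'],proj(c,sense()['eef_pos']))
E
```

```text
[482.09101739 284.98315438 115.45580247] (np.float64(320.5129277195436), np.float64(268.2789961008403))
```

View pics/s1.png

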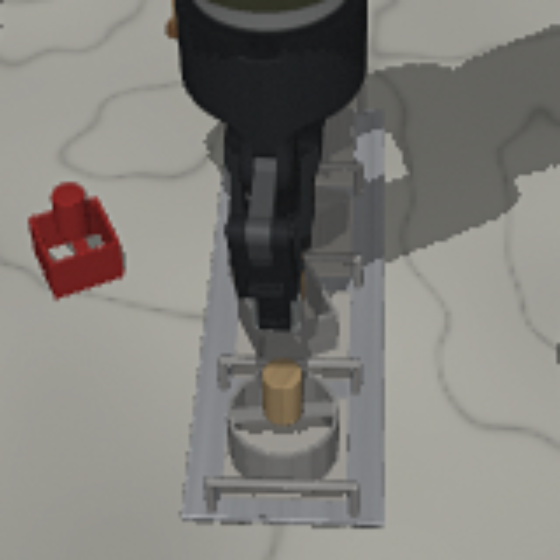

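The side crop shows the open fingers centred above the round cutter's grip (crop 282,390), and the red square is clear at (75,240). Next: descend and close.

move_arm --moves '[{"turn": [0, 0, 0], "translation": [0, 0, 20], "hand": 0.5}, {"turn": [0, 0, 0], "translation": [0, 0, 20], "hand": 0.5}, {"turn": [0, 0, 0], "translation": [0, 0, 13], "hand": 0.5}, {"turn": [0, 0, 0], "translation": [0, 0, 0], "hand": 0.5}, {"turn": [0, 0, 0], "translation": [0, 0, 0], "hand": 0.1}, {"turn": [0, 0, 0], "translation": [0, 0, 0], "hand": 0.1}, {"turn": [0, 0, 0], "translation": [0, 0, 0], "hand": 0.1}, {"turn": [0, 0, 0], "translation": [0, 0, 0], "hand": 0.1}, {"turn": [0, 0, 0], "translation": [0, 0, 0], "hand": 0.1}, {"turn": [0, 0, 0], "translation": [0, 0, 0], "hand": 0.1}]'

```text
time_s: 2.85
eef_pos: [483.1, 285.4, 64.2]
ee_rot: [0.0, -0.0, 1.0, 0.0]
force: [-1.3, 0.1, -0.5]
grip_width: 0.101
grip_force: 0.0
```

```bash
python3 - <<'E'
from h import *
c=cam('side');a=c['image'][220:340,260:380];a=cv2.resize(a,None,fx=3.3,fy=4);t=cam('top')['image'][170:270,150:250];t=cv2.resize(t,(396,480))
cv2.imwrite('pics/s2.png',np.hstack([a,t])); print(sense()['eef_pos'],sense()['grip_width'],sense()['grip_force'])
E
```

```text
[483.0055204  285.32217962  63.99432005] 0.09876177379954154 0.0
```

View pics/s2.png

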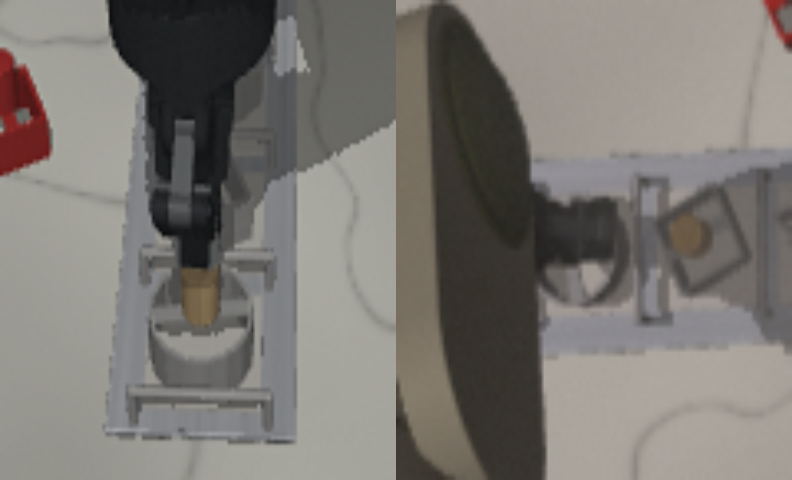

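The fingers have shut behind the grip (side crop 200,265) without holding it. I use the depth map to locate the fingertips.

```bash
python3 - <<'E'
from h import *
for n,b in(('side',(300,345,255,300)),('top',(180,212,205,235))):
    c=cam(n);A=cloud(c);u0,u1,v0,v1=b
    g=c['image'].max(2); m=np.zeros_like(g,bool);m[v0:v1,u0:u1]=1
    m&=(g<75)&(A[...,2]>30)&(A[...,2]<110)
    p=A[m]; print(n,len(p))
    for z in range(35,110,8):
        q=p[(p[:,2]>=z)&(p[:,2]<z+8)]
        if len(q)>2: print(z,len(q),'x',q[:,0].min().round(),q[:,0].max().round(),'y',q[:,1].min().round(),q[:,1].max().round(),'zmin',q[:,2].min().round(1))
    h=cv2.cvtColor(c['image'],cv2.COLOR_BGR2HSV); w=(h[...,0]>5)&(h[...,0]<25)&(h[...,1]>80)&(h[...,2]>70);k=np.zeros_like(w);k[v0:v1+15,u0:u1]=1
    q=A[w&k&(A[...,2]<100)]; 
    if len(q): print('wood',q.mean(0).round(1),q.min(0).round(1),q.max(0).round(1))
E
```

```text
side 123
35 20 x 465.0 516.0 y 196.0 286.0 zmin 35.1
43 4 x 474.0 478.0 y 227.0 285.0 zmin 43.0
67 3 x 480.0 483.0 y 287.0 289.0 zmin 70.7
83 8 x 474.0 493.0 y 282.0 302.0 zmin 84.9
91 29 x 474.0 492.0 y 281.0 305.0 zmin 91.5
99 35 x 473.0 494.0 y 281.0 305.0 zmin 99.0
107 9 x 478.0 491.0 y 304.0 306.0 zmin 107.6
wood [483.2 293.3  61. ] [474.8 287.2  43.5] [492.7 297.2  74.3]
top 29
35 15 x 461.0 503.0 y 256.0 289.0 zmin 35.2
```

```bash
python3 - <<'E'
from h import *
c=cam('side');A=cloud(c)
o,d=ray(c,320.5,286)
for y in(285,290,295,300,305): print(y,(o+d*(y-o[1])/d[1]).round(1))
for v in range(262,302,2): print(v,A[v,320].round(1),c['image'][v,320])
c=cam('top');A=cloud(c)
for u in range(184,212,2): print(u,A[218,u].round(1),c['image'][218,u])
E
```

```text
285 [483.1 285.   70.4]
290 [482.4 290.   76.6]
295 [481.8 295.   82.8]
300 [481.1 300.   88.9]
305 [480.5 305.   95.1]
262 [480.  305.1 152.7] [27 25 25]
264 [480.2 304.3 147.2] [26 25 24]
266 [477.  330.  171.5] [50 49 48]
268 [475.9 338.8 177.1] [49 48 46]
270 [475.4 343.2 177.8] [31 29 28]
272 [475.  347.1 178. ] [50 48 46]
274 [474.9 348.7 175.6] [41 38 37]
276 [475.  348.7 171.2] [26 26 24]
278 [476.9 335.2 150.9] [23 22 21]
280 [481.2 303.  107.6] [29 27 26]
282 [481.1 304.9 104.9] [29 27 26]
284 [481.6 301.6  95.9] [29 28 26]
286 [481.5 303.4  93.1] [23 20 18]
288 [483.2 291.3  72.8] [58 78 93]
290 [482.9 294.9  72.1] [57 78 92]
292 [482.9 295.8  67.9] [ 74 100 118]
294 [482.9 296.2  63.1] [ 73 100 117]
296 [482.9 297.5  59.4] [ 73  99 117]
298 [483.1 296.7  52.9] [ 72  98 115]
300 [483.3 296.3  46.9] [ 72  98 117]
184 [472.4 217.7 307.3] [48 55 58]
186 [479.6 248.  205.3] [36 37 40]
188 [480.3 247.4 195.4] [44 45 47]
190 [480.6 245.  191. ] [48 49 51]
192 [480.9 242.  188.1] [53 53 55]
194 [481.1 238.8 185.8] [52 54 55]
196 [481.3 235.6 183.3] [54 54 57]
198 [481.6 232.8 179.5] [55 56 57]
200 [481.5 228.6 180.5] [57 59 59]
202 [481.7 225.4 178. ] [60 61 63]
204 [482.  222.5 174.1] [55 56 57]
206 [492.2 258.1  30. ] [64 66 68]
208 [493.5 258.1  12.5] [83 86 90]
210 [491.9 247.4  34.5] [89 90 93]
```

The fingers are centred in xy, but their tips are at about z 90, roughly 45 mm higher than the reported TCP implies. I'll open them, step down and re-measure.

move_arm --moves '[{"turn": [0, 0, 0], "translation": [0, 0, 0], "hand": 0.5}, {"turn": [0, 0, 0], "translation": [0, 0, 0], "hand": 0.5}, {"turn": [0, 0, 0], "translation": [0, 0, 0], "hand": 0.5}, {"turn": [0, 0, 0], "translation": [0, 0, 0], "hand": 0.5}, {"turn": [0, 0, 0], "translation": [0, 0, 10], "hand": 0.5}, {"turn": [0, 0, 0], "translation": [0, 0, 10], "hand": 0.5}, {"turn": [0, 0, 0], "translation": [0, 0, 0], "hand": 0.5}]'

```text
time_s: 3.73
eef_pos: [481.6, 284.8, 41.2]
ee_rot: [-0.002, -0.0, 1.0, -0.001]
force: [1.0, 0.4, -0.0]
grip_width: 0.498
grip_force: 0.0
```

```bash
python3 - <<'E'
from h import *
c=cam('side');A=cloud(c);print(sense()['eef_pos'],sense()['force'])
for v in range(268,312,2): print(v,A[v,319].round(1),c['image'][v,319])
cv2.imwrite('pics/s3.png',cv2.resize(c['image'][220:340,260:380],None,fx=4,fy=4))
E
```

```text
[482.05185124 284.97916506  42.16160407] [-0.5848441  -0.95122284  0.28802203]
268 [478.3 331.8 169. ] [57 56 55]
270 [478.4 331.6 164.5] [43 42 40]
272 [478.4 333.  161.6] [32 32 29]
274 [478.6 332.3 156.4] [29 29 28]
276 [478.4 334.4 154.2] [29 29 28]
278 [476.8 347.1 164.8] [37 34 33]
280 [476.5 350.1 164. ] [49 47 45]
282 [476.5 351.  160.6] [41 39 37]
284 [476.5 351.8 157.2] [31 29 29]
286 [476.8 349.8 150.1] [29 27 25]
288 [477.1 348.6 144.1] [28 27 26]
290 [477.6 345.6 135.6] [28 27 25]
292 [478.9 337.2 120.3] [28 27 26]
294 [478.8 338.9 117.6] [40 39 36]
296 [479.  337.9 111.4] [31 30 29]
298 [481.6 320.1  83.3] [26 26 24]
300 [481.9 318.9  76.4] [27 25 24]
302 [481.7 321.2  74.2] [25 22 21]
304 [487.6 279.4  12.8] [94 97 99]
306 [487.2 283.8  12.9] [92 96 98]
308 [486.8 287.6  12.2] [90 94 95]
310 [483.4 312.6  40.9] [118 120 121]
```

View pics/s3.png

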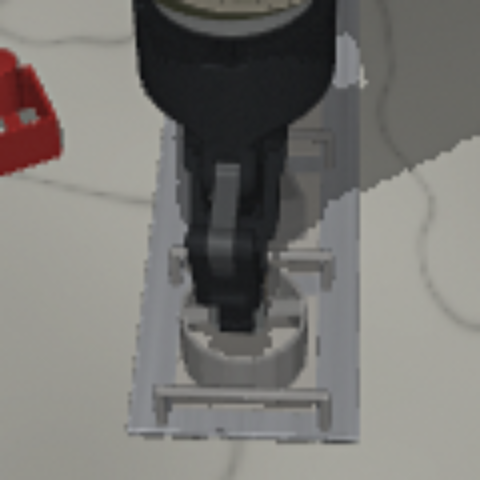

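The fingertips are now at z≈72, level with the grip top (crop 235,328), so they sit 30 mm above the reported z. I go 21 mm lower and close.

move_arm --moves '[{"turn": [0, 0, 0], "translation": [0, 0, 11], "hand": 0.5}, {"turn": [0, 0, 0], "translation": [0, 0, 10], "hand": 0.5}, {"turn": [0, 0, 0], "translation": [0, 0, 0], "hand": 0.5}, {"turn": [0, 0, 0], "translation": [0, 0, 0], "hand": 0.1}, {"turn": [0, 0, 0], "translation": [0, 0, 0], "hand": 0.1}, {"turn": [0, 0, 0], "translation": [0, 0, 0], "hand": 0.1}, {"turn": [0, 0, 0], "translation": [0, 0, 0], "hand": 0.1}, {"turn": [0, 0, 0], "translation": [0, 0, 0], "hand": 0.1}]'

```text
time_s: 4.45
eef_pos: [482.8, 285.3, 22.7]
ee_rot: [-0.0, -0.0, 1.0, -0.0]
force: [-0.4, -0.3, 0.3]
grip_width: 0.223
grip_force: 39.0
```

move_arm --moves '[{"turn": [0, 0, 0], "translation": [0, 0, -15], "hand": 0.1}, {"turn": [0, 0, 0], "translation": [0, 0, -20], "hand": 0.1}, {"turn": [0, 0, 0], "translation": [0, 0, -25], "hand": 0.1}, {"turn": [0, 0, 0], "translation": [0, 0, -20], "hand": 0.1}, {"turn": [0, 0, 0], "translation": [0, -20, 0], "hand": 0.1}, {"turn": [0, 0, 0], "translation": [0, -30, 0], "hand": 0.1}, {"turn": [0, 0, 0], "translation": [0, -35, 0], "hand": 0.1}, {"turn": [0, 0, 0], "translation": [0, -35, 0], "hand": 0.1}, {"turn": [0, 0, 0], "translation": [0, -35, 0], "hand": 0.1}, {"turn": [0, 0, 0], "translation": [0, -35, 0], "hand": 0.1}]'

```text
time_s: 5.28
eef_pos: [482.6, 93.8, 102.9]
ee_rot: [0.0, -0.0, 1.0, -0.0]
force: [0.1, 0.6, -0.5]
grip_width: 0.22
grip_force: 39.1
```

move_arm --moves '[{"turn": [0, 0, 0], "translation": [0, -35, 0], "hand": 0.1}, {"turn": [0, 0, 0], "translation": [0, -35, 0], "hand": 0.1}, {"turn": [0, 0, 0], "translation": [0, -35, 0], "hand": 0.1}, {"turn": [0, 0, 0], "translation": [0, -35, 0], "hand": 0.1}, {"turn": [0, 0, 0], "translation": [0, -35, 0], "hand": 0.1}, {"turn": [0, 0, 0], "translation": [0, -35, 0], "hand": 0.1}, {"turn": [0, 0, 0], "translation": [0, -35, 0], "hand": 0.1}, {"turn": [0, 0, 0], "translation": [0, -35, 0], "hand": 0.1}, {"turn": [0, 0, 0], "translation": [0, -35, 0], "hand": 0.1}, {"turn": [0, 0, 0], "translation": [0, -35, 0], "hand": 0.1}]'

```text
time_s: 6.12
eef_pos: [482.7, -256.4, 102.9]
ee_rot: [0.0, -0.0, 1.0, -0.0]
force: [0.8, -0.5, -0.0]
grip_width: 0.222
grip_force: 39.1
```

move_arm --moves '[{"turn": [0, 0, 0], "translation": [3, -30, 0], "hand": 0.1}, {"turn": [0, 0, 0], "translation": [2, -19, 0], "hand": 0.1}, {"turn": [0, 0, 0], "translation": [0, 0, 0], "hand": 0.1}, {"turn": [0, 0, 0], "translation": [0, 0, 0], "hand": 0.1}]'

```text
time_s: 6.45
eef_pos: [477.7, -304.0, 102.5]
ee_rot: [-0.0, 0.001, 1.0, 0.0]
force: [-0.3, 0.1, 0.3]
grip_width: 0.219
grip_force: 39.2
```

```bash
python3 - <<'E'
from h import *
s=sense();print(s['eef_pos'],s['grip_width'],s['grip_force'],s['ee_rot'],s['joints'])
c=cam('side');t=cam('top')
cv2.imwrite('pics/s4.png',np.hstack([cv2.resize(c['image'][80:220,260:400],(400,400)),cv2.resize(t['image'][150:290,320:460],(400,400))]))
E
```

```text
[ 477.68613389 -304.01229896  102.47900048] 0.21859292553957654 39.196937084198 [-1.90474316e-04  6.61105196e-04  9.99999719e-01  2.98756495e-04] [-7.73723144e-01  5.07132696e-01  1.51268192e+00  1.79385463e-04
  1.12246798e+00 -2.34327507e+00]
```

View pics/s4.png

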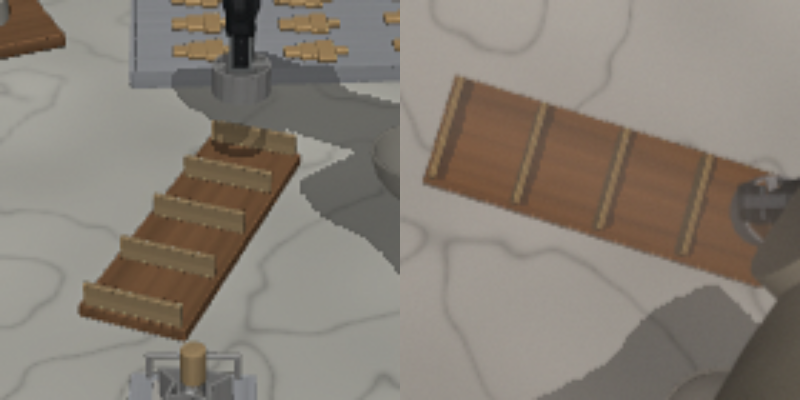

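The round cutter hangs upright over the rightmost storage bay (side crop 240,85; top crop 760,200). I lower it 81 mm and release.

move_arm --moves '[{"turn": [0, 0, 0], "translation": [0, 0, 20], "hand": 0.1}, {"turn": [0, 0, 0], "translation": [0, 0, 20], "hand": 0.1}, {"turn": [0, 0, 0], "translation": [0, 0, 20], "hand": 0.1}, {"turn": [0, 0, 0], "translation": [0, 0, 14], "hand": 0.1}, {"turn": [0, 0, 0], "translation": [0, 0, 4], "hand": 0.1}, {"turn": [0, 0, 0], "translation": [0, 0, 3], "hand": 0.1}, {"turn": [0, 0, 0], "translation": [0, 0, 0], "hand": 0.1}, {"turn": [0, 0, 0], "translation": [0, 0, 0], "hand": 0.1}]'

```text
time_s: 7.22
eef_pos: [478.6, -303.7, 22.7]
ee_rot: [0.001, -0.0, 1.0, -0.001]
force: [-0.5, -0.5, -0.1]
grip_width: 0.221
grip_force: 39.2
```

move_arm --moves '[{"turn": [0, 0, 0], "translation": [0, 0, 0], "hand": 0.5}, {"turn": [0, 0, 0], "translation": [0, 0, 0], "hand": 0.5}, {"turn": [0, 0, 0], "translation": [0, 0, 0], "hand": 0.5}, {"turn": [0, 0, 0], "translation": [0, 0, 0], "hand": 0.5}, {"turn": [0, 0, 0], "translation": [0, 0, -15], "hand": 0.5}, {"turn": [0, 0, 0], "translation": [0, 0, -25], "hand": 0.5}, {"turn": [0, 0, 0], "translation": [0, 0, -25], "hand": 0.5}, {"turn": [0, 0, 0], "translation": [0, 0, -16], "hand": 0.5}, {"turn": [0, 0, 0], "translation": [0, 30, 0], "hand": 0.5}, {"turn": [0, 0, 0], "translation": [0, 30, 0], "hand": 0.5}]'

```text
time_s: 8.05
eef_pos: [478.2, -244.1, 103.9]
ee_rot: [0.001, 0.001, 1.0, -0.001]
force: [1.2, 0.2, -1.1]
grip_width: 0.503
grip_force: 0.0
```

move_arm --moves '[{"turn": [0, 0, 0], "translation": [-1, 37, 0], "hand": 0.5}, {"turn": [0, 0, 0], "translation": [-1, 37, 0], "hand": 0.5}, {"turn": [0, 0, 0], "translation": [-1, 37, 0], "hand": 0.5}, {"turn": [0, 0, 0], "translation": [-1, 37, 0], "hand": 0.5}, {"turn": [0, 0, 0], "translation": [-1, 37, 0], "hand": 0.5}, {"turn": [0, 0, 0], "translation": [-1, 37, 0], "hand": 0.5}, {"turn": [0, 0, 0], "translation": [-1, 37, 0], "hand": 0.5}, {"turn": [0, 0, 0], "translation": [-1, 37, 0], "hand": 0.5}, {"turn": [0, 0, 0], "translation": [-1, 37, 0], "hand": 0.5}, {"turn": [0, 0, 0], "translation": [-1, 37, 0], "hand": 0.5}]'

```text
time_s: 8.88
eef_pos: [487.7, 128.1, 103.1]
ee_rot: [0.0, -0.0, 1.0, -0.0]
force: [0.7, -0.6, -0.6]
grip_width: 0.502
grip_force: 0.0
```

move_arm --moves '[{"turn": [0, 0, 0], "translation": [-1, 37, 0], "hand": 0.5}, {"turn": [0, 0, 0], "translation": [0, 30, 0], "hand": 0.5}, {"turn": [0, 0, 0], "translation": [0, 17, 0], "hand": 0.5}, {"turn": [0, 0, 0], "translation": [0, 0, 20], "hand": 0.5}, {"turn": [0, 0, 0], "translation": [0, 0, 0], "hand": 0.5}, {"turn": [0, 0, 0], "translation": [0, 0, 0], "hand": 0.5}]'

```text
time_s: 9.38
eef_pos: [488.4, 210.1, 82.4]
ee_rot: [-0.001, -0.0, 1.0, -0.0]
force: [-0.1, -0.2, 0.4]
grip_width: 0.503
grip_force: 0.0
```

```bash
cat > look.py <<'E'
from h import *
import sys
s=sense();print(s['eef_pos'],s['grip_width'])
c=cam('side');t=cam('top')
C=np.array([510.,-196.5]);a=np.radians(-16.75);R=np.array([[np.cos(a),-np.sin(a)],[np.sin(a),np.cos(a)]])
for n,k in(('side',c),('top',t)):
    A=cloud(k);l=(A[...,:2]-C)@R
    p=(abs(l[...,0])<60)&(abs(l[...,1])<160)&(A[...,2]>55)&(A[...,2]<85)
    for y in(112.5,37.5,-37.5,-112.5):
        q=p&(abs(l[...,1]-y)<37)
        if q.sum()>4: print(n,y,'wood local',l[q].min(0).round(1),l[q].max(0).round(1),'ztop',A[q][:,2].max().round(1),q.sum())
if len(sys.argv)>1: cv2.imwrite(sys.argv[1],np.hstack([cv2.resize(c['image'][100:340,260:400],(350,600)),cv2.resize(t['image'][150:290,320:460],(400,600))]))
E
python3 look.py pics/s5.png
```

```text
[488.40781112 210.12641909  82.44312296] 0.503064335777287
top -112.5 wood local [  -8.9 -121.5] [   9.8 -102.1] ztop 72.3 70
```

View pics/s5.png

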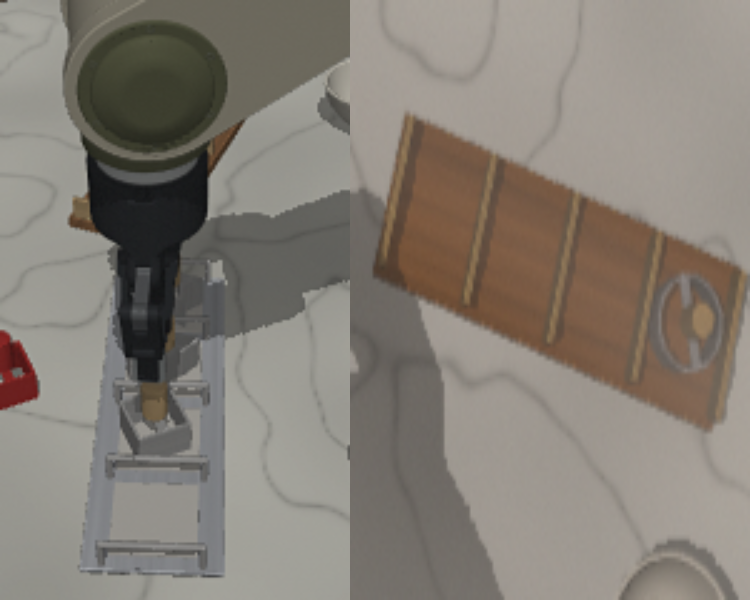

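The round cutter stands centred in the right-hand storage bay (top crop 690,320), and the fingers are over the square's grip (side crop 155,400). Next: grasp the square.

move_arm --moves '[{"turn": [0, 0, 0], "translation": [0, 0, 20], "hand": 0.5}, {"turn": [0, 0, 0], "translation": [0, 0, 20], "hand": 0.5}, {"turn": [0, 0, 0], "translation": [0, 0, 20], "hand": 0.5}, {"turn": [0, 0, 0], "translation": [0, 0, 0], "hand": 0.5}, {"turn": [0, 0, 0], "translation": [0, 0, 0], "hand": 0.1}, {"turn": [0, 0, 0], "translation": [0, 0, 0], "hand": 0.1}, {"turn": [0, 0, 0], "translation": [0, 0, 0], "hand": 0.1}, {"turn": [0, 0, 0], "translation": [0, 0, 0], "hand": 0.1}, {"turn": [0, 0, 0], "translation": [0, 0, 0], "hand": 0.1}]'

```text
time_s: 10.23
eef_pos: [489.6, 210.1, 23.8]
ee_rot: [0.001, -0.0, 1.0, -0.0]
force: [-0.2, -2.4, 6.8]
grip_width: 0.224
grip_force: 39.3
```

move_arm --moves '[{"turn": [0, 0, 0], "translation": [0, 0, -15], "hand": 0.1}, {"turn": [0, 0, 0], "translation": [0, 0, -20], "hand": 0.1}, {"turn": [0, 0, 0], "translation": [0, 0, -25], "hand": 0.1}, {"turn": [0, 0, 0], "translation": [0, 0, -20], "hand": 0.1}, {"turn": [0, 0, 0], "translation": [-1, -20, 0], "hand": 0.1}, {"turn": [0, 0, 0], "translation": [-1, -32, 0], "hand": 0.1}, {"turn": [0, 0, 0], "translation": [-1, -35, 0], "hand": 0.1}, {"turn": [0, 0, 0], "translation": [-1, -35, 0], "hand": 0.1}, {"turn": [0, 0, 0], "translation": [-1, -35, 0], "hand": 0.1}, {"turn": [0, 0, 0], "translation": [-1, -35, 0], "hand": 0.1}]'

```text
time_s: 11.07
eef_pos: [494.6, 16.8, 103.0]
ee_rot: [0.0, -0.0, 1.0, 0.0]
force: [0.9, 0.8, 0.8]
grip_width: 0.219
grip_force: 39.1
```

move_arm --moves '[{"turn": [0, 0, 0], "translation": [-1, -35, 0], "hand": 0.1}, {"turn": [0, 0, 0], "translation": [-1, -35, 0], "hand": 0.1}, {"turn": [0, 0, 0], "translation": [-1, -35, 0], "hand": 0.1}, {"turn": [0, 0, 0], "translation": [-1, -35, 0], "hand": 0.1}, {"turn": [0, 0, 0], "translation": [0, -35, 0], "hand": 0.1}, {"turn": [0, 0, 0], "translation": [0, -35, 0], "hand": 0.1}, {"turn": [0, 0, 0], "translation": [0, -25, 0], "hand": 0.1}, {"turn": [0, 0, 0], "translation": [0, -15, 0], "hand": 0.1}, {"turn": [0, 0, 0], "translation": [0, 0, 0], "hand": 0.1}, {"turn": [0, 0, 0], "translation": [0, 0, 0], "hand": 0.1}]'

```text
time_s: 11.9
eef_pos: [498.9, -231.2, 102.6]
ee_rot: [-0.0, 0.0, 1.0, 0.0]
force: [-0.1, -0.0, -0.6]
grip_width: 0.213
grip_force: 39.2
```

move_arm --moves '[{"turn": [0, 0, 0], "translation": [0, -1, 20], "hand": 0.1}, {"turn": [0, 0, 0], "translation": [0, 0, 20], "hand": 0.1}, {"turn": [0, 0, 0], "translation": [0, 0, 20], "hand": 0.1}, {"turn": [0, 0, 0], "translation": [0, 0, 14], "hand": 0.1}, {"turn": [0, 0, 0], "translation": [0, 0, 4], "hand": 0.1}, {"turn": [0, 0, 0], "translation": [0, 0, 3], "hand": 0.1}, {"turn": [0, 0, 0], "translation": [0, 0, 0], "hand": 0.1}, {"turn": [0, 0, 0], "translation": [0, 0, 0], "hand": 0.1}]'

```text
time_s: 12.57
eef_pos: [499.6, -232.3, 22.8]
ee_rot: [0.001, -0.001, 1.0, -0.0]
force: [0.4, -0.2, -0.3]
grip_width: 0.223
grip_force: 39.1
```

move_arm --moves '[{"turn": [0, 0, 0], "translation": [0, 0, 0], "hand": 0.5}, {"turn": [0, 0, 0], "translation": [0, 0, 0], "hand": 0.5}, {"turn": [0, 0, 0], "translation": [0, 0, 0], "hand": 0.5}, {"turn": [0, 0, 0], "translation": [0, 0, 0], "hand": 0.5}, {"turn": [0, 0, 0], "translation": [0, 0, -15], "hand": 0.5}, {"turn": [0, 0, 0], "translation": [0, 0, -25], "hand": 0.5}, {"turn": [0, 0, 0], "translation": [0, 0, -25], "hand": 0.5}, {"turn": [0, 0, 0], "translation": [0, 0, -16], "hand": 0.5}, {"turn": [0, 0, 0], "translation": [1, 30, 0], "hand": 0.5}, {"turn": [0, 0, 0], "translation": [1, 36, 0], "hand": 0.5}]'

```text
time_s: 13.4
eef_pos: [497.4, -167.7, 103.8]
ee_rot: [0.001, 0.001, 1.0, -0.001]
force: [0.9, -0.0, -1.5]
grip_width: 0.498
grip_force: 0.0
```

move_arm --moves '[{"turn": [0, 0, 0], "translation": [1, 38, 0], "hand": 0.5}, {"turn": [0, 0, 0], "translation": [1, 38, 0], "hand": 0.5}, {"turn": [0, 0, 0], "translation": [1, 38, 0], "hand": 0.5}, {"turn": [0, 0, 0], "translation": [1, 38, 0], "hand": 0.5}, {"turn": [0, 0, 0], "translation": [1, 38, 0], "hand": 0.5}, {"turn": [0, 0, 0], "translation": [1, 38, 0], "hand": 0.5}, {"turn": [0, 0, 0], "translation": [1, 38, 0], "hand": 0.5}, {"turn": [0, 0, 0], "translation": [0, 25, 0], "hand": 0.5}, {"turn": [0, 0, 0], "translation": [0, 10, 0], "hand": 0.5}, {"turn": [0, 0, 0], "translation": [0, 0, 0], "hand": 0.5}]'

```text
time_s: 14.23
eef_pos: [489.8, 135.8, 102.8]
ee_rot: [0.0, -0.001, 1.0, 0.0]
force: [0.2, -0.6, 0.5]
grip_width: 0.499
grip_force: 0.0
```

```bash
python3 look.py pics/s6.png
```

```text
[489.78381948 135.80714481 102.82831255] 0.4992727208431791
side -112.5 wood local [  -7.4 -113.2] [  -4.3 -104.5] ztop 68.2 8
top -37.5 wood local [-10.6 -48.5] [  8.7 -29.2] ztop 73.4 66
top -112.5 wood local [  -9.1 -121.9] [   9.8 -102.9] ztop 71.5 70
```

View pics/s6.png

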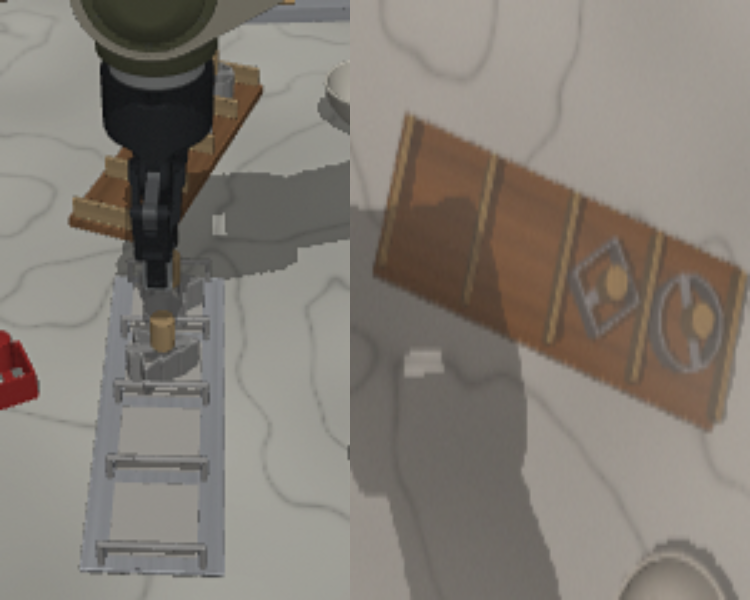

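The square stands in the third bay (top crop 605,288), and the fingers hang over the tree's grip (side crop 162,330). Next: grasp the tree and carry it to (521,-160.5).

move_arm --moves '[{"turn": [0, 0, 0], "translation": [0, 1, 20], "hand": 0.5}, {"turn": [0, 0, 0], "translation": [0, 0, 20], "hand": 0.5}, {"turn": [0, 0, 0], "translation": [0, 0, 20], "hand": 0.5}, {"turn": [0, 0, 0], "translation": [0, 0, 20], "hand": 0.5}, {"turn": [0, 0, 0], "translation": [0, 0, 0], "hand": 0.5}, {"turn": [0, 0, 0], "translation": [0, 0, 0], "hand": 0.1}, {"turn": [0, 0, 0], "translation": [0, 0, 0], "hand": 0.1}, {"turn": [0, 0, 0], "translation": [0, 0, 0], "hand": 0.1}, {"turn": [0, 0, 0], "translation": [0, 0, 0], "hand": 0.1}, {"turn": [0, 0, 0], "translation": [0, 0, 0], "hand": 0.1}]'

```text
time_s: 15.17
eef_pos: [490.0, 135.0, 23.1]
ee_rot: [0.0, 0.0, 1.0, -0.0]
force: [0.6, -0.7, 0.8]
grip_width: 0.217
grip_force: 39.0
```

move_arm --moves '[{"turn": [0, 0, 0], "translation": [0, 0, -15], "hand": 0.1}, {"turn": [0, 0, 0], "translation": [0, 0, -20], "hand": 0.1}, {"turn": [0, 0, 0], "translation": [0, 0, -25], "hand": 0.1}, {"turn": [0, 0, 0], "translation": [0, 0, -20], "hand": 0.1}, {"turn": [0, 0, 0], "translation": [-2, -20, 0], "hand": 0.1}, {"turn": [0, 0, 0], "translation": [-3, -32, 0], "hand": 0.1}, {"turn": [0, 0, 0], "translation": [-4, -35, 0], "hand": 0.1}, {"turn": [0, 0, 0], "translation": [-4, -35, 0], "hand": 0.1}, {"turn": [0, 0, 0], "translation": [-4, -35, 0], "hand": 0.1}, {"turn": [0, 0, 0], "translation": [-4, -35, 0], "hand": 0.1}]'

```text
time_s: 16.0
eef_pos: [510.8, -58.3, 103.0]
ee_rot: [0.0, -0.0, 1.0, -0.0]
force: [1.0, 0.4, -0.5]
grip_width: 0.218
grip_force: 39.2
```

move_arm --moves '[{"turn": [0, 0, 0], "translation": [-4, -35, 0], "hand": 0.1}, {"turn": [0, 0, 0], "translation": [-4, -35, 0], "hand": 0.1}, {"turn": [0, 0, 0], "translation": [-2, -20, 0], "hand": 0.1}, {"turn": [0, 0, 0], "translation": [0, -15, 0], "hand": 0.1}, {"turn": [0, 0, 0], "translation": [0, 0, 0], "hand": 0.1}, {"turn": [0, 0, 0], "translation": [0, 0, 0], "hand": 0.1}]'

```text
time_s: 16.5
eef_pos: [520.8, -161.4, 102.7]
ee_rot: [-0.0, 0.0, 1.0, 0.0]
force: [0.2, 1.5, -0.5]
grip_width: 0.219
grip_force: 39.3
```

move_arm --moves '[{"turn": [0, 0, 0], "translation": [0, 1, 20], "hand": 0.1}, {"turn": [0, 0, 0], "translation": [0, 0, 20], "hand": 0.1}, {"turn": [0, 0, 0], "translation": [0, 0, 20], "hand": 0.1}, {"turn": [0, 0, 0], "translation": [0, 0, 14], "hand": 0.1}, {"turn": [0, 0, 0], "translation": [0, 0, 4], "hand": 0.1}, {"turn": [0, 0, 0], "translation": [0, 0, 3], "hand": 0.1}, {"turn": [0, 0, 0], "translation": [0, 0, 0], "hand": 0.1}, {"turn": [0, 0, 0], "translation": [0, 0, 0], "hand": 0.1}]'

```text
time_s: 17.17
eef_pos: [521.5, -160.4, 22.7]
ee_rot: [0.001, -0.0, 1.0, -0.0]
force: [-1.1, -0.6, -0.2]
grip_width: 0.219
grip_force: 39.2
```

move_arm --moves '[{"turn": [0, 0, 0], "translation": [0, 0, 0], "hand": 0.5}, {"turn": [0, 0, 0], "translation": [0, 0, 0], "hand": 0.5}, {"turn": [0, 0, 0], "translation": [0, 0, 0], "hand": 0.5}, {"turn": [0, 0, 0], "translation": [0, 0, 0], "hand": 0.5}, {"turn": [0, 0, 0], "translation": [0, 0, -15], "hand": 0.5}, {"turn": [0, 0, 0], "translation": [0, 0, -25], "hand": 0.5}, {"turn": [0, 0, 0], "translation": [0, 0, -25], "hand": 0.5}, {"turn": [0, 0, 0], "translation": [0, 0, -16], "hand": 0.5}, {"turn": [0, 0, 0], "translation": [4, 30, 0], "hand": 0.5}, {"turn": [0, 0, 0], "translation": [5, 36, 0], "hand": 0.5}]'

```text
time_s: 18.0
eef_pos: [512.6, -95.7, 103.9]
ee_rot: [0.001, 0.002, 1.0, -0.001]
force: [-0.1, 1.1, 0.1]
grip_width: 0.499
grip_force: 0.0
```

move_arm --moves '[{"turn": [0, 0, 0], "translation": [5, 38, 0], "hand": 0.5}, {"turn": [0, 0, 0], "translation": [5, 38, 0], "hand": 0.5}, {"turn": [0, 0, 0], "translation": [5, 36, 0], "hand": 0.5}, {"turn": [0, 0, 0], "translation": [5, 30, 0], "hand": 0.5}, {"turn": [0, 0, 0], "translation": [0, 12, 0], "hand": 0.5}, {"turn": [0, 0, 0], "translation": [0, 0, 0], "hand": 0.5}, {"turn": [0, 0, 0], "translation": [0, 0, 0], "hand": 0.5}]'

```text
time_s: 18.58
eef_pos: [492.3, 59.0, 102.9]
ee_rot: [0.0, -0.001, 1.0, -0.0]
force: [0.9, -0.4, -0.2]
grip_width: 0.499
grip_force: 0.0
```

```bash
python3 look.py pics/s7.png
```

```text
[492.26567222  59.03565402 102.92442003] 0.49947026301424374
side -37.5 wood local [-10.3 -39.3] [ -8.5 -28.2] ztop 65.4 7
side -112.5 wood local [  -8.6 -112.5] [  -5.8 -102. ] ztop 68.6 5
top 37.5 wood local [-9.8 27.4] [ 9.3 46.6] ztop 72.1 65
top -37.5 wood local [-10.3 -49. ] [  8.9 -28.7] ztop 71.3 66
top -112.5 wood local [  -8.9 -122.9] [   9.5 -102.1] ztop 72.2 67
```

View pics/s7.png

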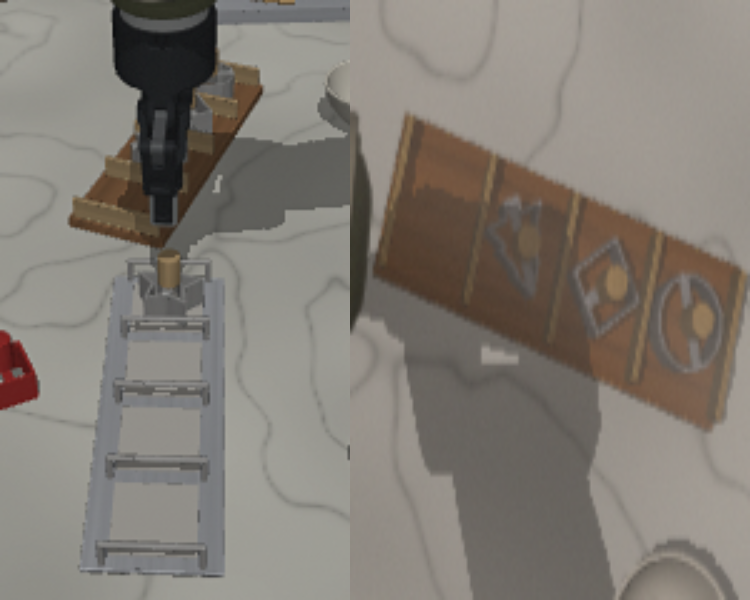

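The tree stands in the second bay (top crop 525,245), and the fingers are over the star (side crop 168,270). Next: grasp the star and carry it to (542.5,-88.5).

move_arm --moves '[{"turn": [0, 0, 0], "translation": [0, 1, 20], "hand": 0.5}, {"turn": [0, 0, 0], "translation": [0, 0, 20], "hand": 0.5}, {"turn": [0, 0, 0], "translation": [0, 0, 20], "hand": 0.5}, {"turn": [0, 0, 0], "translation": [0, 0, 20], "hand": 0.5}, {"turn": [0, 0, 0], "translation": [0, 0, 0], "hand": 0.5}, {"turn": [0, 0, 0], "translation": [0, 0, 0], "hand": 0.1}, {"turn": [0, 0, 0], "translation": [0, 0, 0], "hand": 0.1}, {"turn": [0, 0, 0], "translation": [0, 0, 0], "hand": 0.1}, {"turn": [0, 0, 0], "translation": [0, 0, 0], "hand": 0.1}, {"turn": [0, 0, 0], "translation": [0, 0, 0], "hand": 0.1}]'

```text
time_s: 19.52
eef_pos: [492.0, 60.1, 22.9]
ee_rot: [0.0, 0.0, 1.0, -0.0]
force: [0.2, -0.2, 0.5]
grip_width: 0.218
grip_force: 39.0
```

move_arm --moves '[{"turn": [0, 0, 0], "translation": [0, 0, -15], "hand": 0.1}, {"turn": [0, 0, 0], "translation": [0, 0, -20], "hand": 0.1}, {"turn": [0, 0, 0], "translation": [0, 0, -25], "hand": 0.1}, {"turn": [0, 0, 0], "translation": [0, 0, -20], "hand": 0.1}, {"turn": [0, 0, 0], "translation": [-8, -25, 0], "hand": 0.1}, {"turn": [0, 0, 0], "translation": [-10, -30, 0], "hand": 0.1}, {"turn": [0, 0, 0], "translation": [-10, -30, 0], "hand": 0.1}, {"turn": [0, 0, 0], "translation": [-10, -30, 0], "hand": 0.1}, {"turn": [0, 0, 0], "translation": [-12, -33, 0], "hand": 0.1}, {"turn": [0, 0, 0], "translation": [0, 0, 0], "hand": 0.1}]'

```text
time_s: 20.35
eef_pos: [543.5, -92.7, 102.9]
ee_rot: [0.001, 0.002, 1.0, -0.001]
force: [0.3, -1.0, -0.4]
grip_width: 0.221
grip_force: 39.3
```

move_arm --moves '[{"turn": [0, 0, 0], "translation": [0, 0, 0], "hand": 0.1}]'

```text
time_s: 20.43
eef_pos: [542.0, -88.9, 102.5]
ee_rot: [-0.0, 0.001, 1.0, 0.0]
force: [-0.4, 0.9, -0.6]
grip_width: 0.219
grip_force: 39.3
```

move_arm --moves '[{"turn": [0, 0, 0], "translation": [0, 0, 20], "hand": 0.1}, {"turn": [0, 0, 0], "translation": [0, 0, 20], "hand": 0.1}, {"turn": [0, 0, 0], "translation": [0, 0, 20], "hand": 0.1}, {"turn": [0, 0, 0], "translation": [0, 0, 14], "hand": 0.1}, {"turn": [0, 0, 0], "translation": [0, 0, 4], "hand": 0.1}, {"turn": [0, 0, 0], "translation": [0, 0, 3], "hand": 0.1}, {"turn": [0, 0, 0], "translation": [0, 0, 0], "hand": 0.1}, {"turn": [0, 0, 0], "translation": [0, 0, 0], "hand": 0.1}]'

```text
time_s: 21.1
eef_pos: [542.4, -87.5, 22.7]
ee_rot: [0.001, -0.0, 1.0, -0.0]
force: [0.3, -0.5, -0.6]
grip_width: 0.219
grip_force: 39.3
```

move_arm --moves '[{"turn": [0, 0, 0], "translation": [0, 0, 0], "hand": 0.5}, {"turn": [0, 0, 0], "translation": [0, 0, 0], "hand": 0.5}, {"turn": [0, 0, 0], "translation": [0, 0, 0], "hand": 0.5}, {"turn": [0, 0, 0], "translation": [0, 0, 0], "hand": 0.5}, {"turn": [0, 0, 0], "translation": [0, 0, -15], "hand": 0.5}, {"turn": [0, 0, 0], "translation": [0, 0, -25], "hand": 0.5}, {"turn": [0, 0, 0], "translation": [0, 0, -25], "hand": 0.5}, {"turn": [0, 0, 0], "translation": [0, 0, -30], "hand": 0.5}, {"turn": [0, 0, 0], "translation": [10, 36, 0], "hand": 0.5}, {"turn": [0, 0, 0], "translation": [10, 36, 0], "hand": 0.5}]'

```text
time_s: 21.93
eef_pos: [522.7, -16.1, 118.5]
ee_rot: [0.002, 0.001, 1.0, -0.0]
force: [-0.1, 1.4, -0.6]
grip_width: 0.5
grip_force: 0.0
```

move_arm --moves '[{"turn": [0, 0, 0], "translation": [10, 36, 0], "hand": 0.5}, {"turn": [0, 0, 0], "translation": [10, 36, 0], "hand": 0.5}, {"turn": [0, 0, 0], "translation": [10, 36, 0], "hand": 0.5}, {"turn": [0, 0, 0], "translation": [10, 36, 0], "hand": 0.5}, {"turn": [0, 0, 0], "translation": [10, 36, 0], "hand": 0.5}, {"turn": [0, 0, 0], "translation": [10, 36, 0], "hand": 0.5}, {"turn": [0, 0, 0], "translation": [0, 30, 0], "hand": 0.5}, {"turn": [0, 0, 0], "translation": [0, 0, 0], "hand": 0.5}, {"turn": [0, 0, 0], "translation": [0, 0, 0], "hand": 0.5}, {"turn": [0, 0, 0], "translation": [0, 0, 0], "hand": 0.5}]'

```text
time_s: 22.77
eef_pos: [462.0, 229.9, 116.8]
ee_rot: [-0.0, -0.0, 1.0, -0.0]
force: [-0.1, 0.1, -0.0]
grip_width: 0.503
grip_force: 0.0
```

```bash
python3 look.py pics/s8.png
```

```text
[461.98850852 229.88384286 116.80063632] 0.5029820223048417
side 112.5 wood local [  2.6 111.7] [  8.9 125.2] ztop 69.7 15
top 112.5 wood local [-10.7 102.6] [  8.7 122.1] ztop 72.8 63
top 37.5 wood local [-10.  28.] [ 9.9 46.6] ztop 71.9 65
top -37.5 wood local [-10.1 -48.9] [  8.1 -29.1] ztop 71.9 66
top -112.5 wood local [  -9.  -122.6] [   9.6 -103.1] ztop 72.3 67
```

View pics/s8.png

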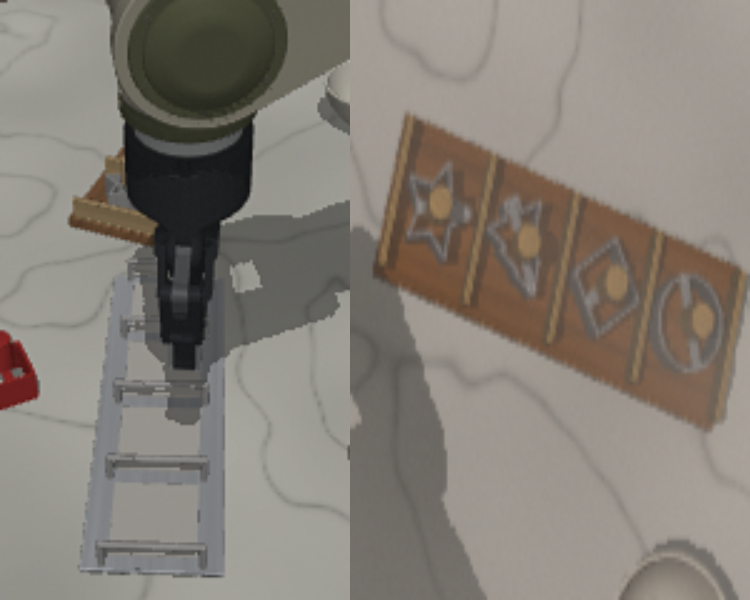

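All four cutters stand centred in their bays: star (440,203), tree (527,240), square (615,283) and round (703,320) in the top crop. The grip tops read 72-73 mm at most against the expected 70, within depth noise, and the draining rack is empty.

```bash
python3 -c "
from rig import finish_job
print(finish_job())"
```

```text
the job is handed in; nothing more can be done
None
```

The job is handed in: all four cutters stand upright in the storage rack in reverse order (star, tree, square, round from left to right), centred within about 3 mm by the camera, at about 23 s of the 99 s allowed; the arm never went near the pin, jar, bowl or red square, and no verdict came back.

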